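# Refit a hot plate's control knob on its D-shaft and turn it off

### The job

The control knob has come off the hot plate while that plate is still on. Pick up the loose knob and push it onto the bare spindle, turning it slowly until the flats line up and it drops fully home; then, with the knob, turn the spindle counter-clockwise all the way back to off and let go. Leave the other control at off and do not knock the things standing around.

Things in the scene. Friction and masses are not known exactly. Their poses are not given: they have to be found in the camera images.
- knob_bar (a point): Loose control knob, black plastic: round skirt 70 mm across, 30 mm high; across its flat top a grip bar 60 mm long (x), 18 mm thick (y), 28 mm tall; 58 mm high in all, 150 g. Stands on the table, bar up. Point: middle of the bar, on the axis, 14 mm above the skirt's top, 44 mm above the underside. x: along the bar to the end with the white pointer line; z: up. Grip it across y, tips just above the skirt.
- knob_mouth (a point): Centre of the knob's underside, axes as knob_bar. Here opens the bore, 26 mm deep: its first 8 mm are a plain round mouth 21.6 mm across; deeper in it is D-shaped, with its flat 4.8 mm from the axis on the pointer (+x) side.
- spindle_top (a point): The bare spindle on the hot plate's front deck, left or right: an upright metal D-shaft 20 mm across, 24 mm tall, with one flat 4 mm from its axis and its top edge bevelled all round. Point: centre of its top end, 88 mm above the table. x: out of the flat, where the knob's pointer must point; z: up.
- spindle_seat (a point): On the spindle's axis at its foot, level with the flat black bezel (96 mm across) that the knob's underside rests on when home (grip bar's middle then 44 mm above this point). Flats not lined up: the knob stops 16 mm higher. Lined up to about 0.15 rad, it drops. Axes as spindle_top.
- spindle (a joint): Angle of the spindle, rad: 0 is off, at a hard stop, with its flat facing the white bar on the bezel; grows clockwise seen from above. Starts on, between 0.85 and 1.4. Turns stiffly (about 0.1 N m) and stays where left; the knob has up to 0.3 rad of play on it each way.
- off_mark (a point): White bar on the bezel of the bare spindle that marks off, 41.5 mm from the spindle's axis on the side of the plates. White dots that grow clockwise from it mark the heat.
- other_knob_bar (a point): Middle of the grip bar of the other control's knob, the same as the loose one, fitted on the same deck 200 mm from the bare spindle and pointing to off. To be left alone.
- other_knob (a joint): Angle of the other control, rad, 0 = off, grows clockwise. Stays off.
- hotplate: Table-top double hot plate, fixed: steel case 320 mm deep (x), 400 mm wide (y), top 60 mm high; two dark round plates (136 mm left, 160 mm right) at the back, front deck with two controls 106 mm in front of the middle. A small lidded steel pan, in all 158 mm above the table, stands on the left plate. Origin: centre of the underside; x to the back.
- shaker: Salt shaker with a grey cap, 44 mm across, 90 mm high, near the loose knob; origin: centre of its underside. Bystander.
- sauce: Small portion pot with a clear lid, 53 mm across, 36 mm high, near the loose knob; origin: centre of its underside. Bystander.
Things that resemble listed ones, but are neither listed nor needed, are in the scene too. What is shaped like the part that bears knob_bar but purple is not meant.

How it is judged (in metres and radians):
On the way:
1. the knob has dropped fully home on the spindle while this is still on (horizontal distance between knob_bar and spindle_top below 0.004 m and z of knob_bar in the frame of spindle_top below 0.0235 m and angle between knob_bar's own z axis and vertical below 0.1 rad and angle between the x axis of knob_bar and the x axis of spindle_top, either way round below 0.45 rad and value of joint spindle above 0.5 rad), for 0.2 s.
At the end, for the whole second after the job is handed in: The knob sits fully home on the spindle (underside within about 3.5 mm of the bezel, within 4 mm of the axis, upright within 0.1 rad, pointer within 0.45 rad of the flat), the spindle is within 0.4 rad of off, and the knob is released (horizontal distance between knob_bar and spindle_top below 0.004 m and z of knob_bar in the frame of spindle_top below 0.0235 m and angle between knob_bar's own z axis and vertical below 0.1 rad and angle between the x axis of knob_bar and the x axis of spindle_top, either way round below 0.45 rad and value of joint spindle below 0.4 rad); the robot touches nothing.
It fails at once if the other control is turned on (by more than 0.2 rad) (value of joint other_knob above 0.2 rad).
It fails at once if the salt shaker is knocked more than 4 cm from its place (distance of shaker from where it was at the start of the episode above 0.04 m).
It fails at once if the portion pot is knocked more than 4 cm from its place (distance of sauce from where it was at the start of the episode above 0.04 m).
It also fails if it takes over 51 s, if anything falls off the work surface, if the arm or the gripper's body presses on something with over 40 N, if the wrist force passes 120 N, or if a joint passes its speed limit or range.

### The arm

A 6-joint arm with a two-finger parallel gripper is mounted at the origin on a cart in front of the work surface, level with it; the furniture and walls round the work are solid. World frame = base frame: x ahead of the robot, y to its left, z up, the work surface at z = 0. Lengths are in mm, angles in rad, forces in N, time in s.
With the tool pointing down it reaches from about 400 to 825 mm from the base axis. Payload 7 kg.
Tool frame: the origin (TCP) lies at the very end of the fingers, on their centre line; the grasp point (between the pads) lies 19 mm behind it; z points along the fingers, x is the direction in which the jaws open and shut, and the axes are right-handed (so a half turn about z gives the same grasp; the last joint's range is limited). The gripper opens to 85 mm and grips with 20 to 120 N. Pads are 22 mm wide; open, the fingers measure 114 mm over their backs; the gripper's body (76 mm by 85 mm) begins 54 mm behind the grasp point. The pads swing forward as they close: fully open they stand 13 mm farther back than shut.
Start: joints at [1.623, 0.359, 0.012, 0, -1.224, -0.288], TCP at [157.705, 656.296, 231.302] pointing down, gripper open.
Joint ranges: [-3.07, 3.07], [-1.43, 2.12], [-1.02, 1.25], [-3.03, 1.67], [-3.05, -0], [-3.03, 3.03]. Speed limits (rad/s): [2.39, 2.39, 3.01, 3.14, 3.14, 3.14].

### API

Orientations are given as a unit quaternion [x, y, z, w].
In Python, from bench import robot gives the robot as it stands.
- The arm moves only by the tool move_arm, never from a script. Its argument "motion" is one flat list of numbers, 6 for each row, row after row: the shift along the tool's x, y, z in m, then the turn, a rotation vector about the tool's x, y, z in degrees. A call has exactly 8 rows; each row shifts and turns the commanded pose from where the row before left it, along the tool's axes as they then stand; what a row does not reach is not made up. A row lasts 1/12 s, in which the tool goes at most 41.7 mm and 7.16 degrees, less where a joint would pass 70% of its speed; a pose out of reach is approached as far as the arm can. A call with a gripper value outside its range is refused whole. "grip" is the finger opening in m, from 0 to 0.0854, set as the call begins (left out, the last holds). The fingers move at their own pace and stop on an object; "grip_force" is the grip in N (left out, the last holds). Time passes only in rows, so rows that do not move let the fingers close, or fill a call up. It gives the time, the measured TCP pose, the force and the opening at its end, in the units of the state.
- robot.observe(): the state, without advancing time (a new reading comes with each control period).
- robot.get_image(name): name is "scene" or "side" or "wrist"; returns a dict with "color" (480x640x3 uint8, blue, green, red), "intrinsics" (3x3 intrinsics, pixels), "world_to_cam" (4x4, takes a point from world to camera coordinates); the wrist camera has in their place "mount" (4x4, takes a point from camera to tool coordinates, whose origin is the TCP and whose axes are the tool frame's). Camera axes: x right, y up, looking along -z (the intrinsics and any distortion apply to the point x, -y, -z); pixel columns grow to the right and rows downward; lengths in mm; the calibration is good to about 2 mm. A picture is of the moment at which its call begins: read the wrist's pose just before it. There is no depth.
- robot.hand_in(): hands the job in, once; it reports no verdict.
The state is a dict: "time": time; "joint_positions": joint angles; "qd": joint speeds; "tau": joint torques, N m; "position": TCP position; "ee_rot": TCP orientation; "ft_force": force on the tool from outside, world axes, zero at the start; "wrist_torque": the same for the moment, N m; "grip_width": finger opening in mm.
Only numpy, scipy, OpenCV 4.12 (cv2) and the standard library are available. Lean on these libraries where they do the work, as an engineer would, in place of code of your own. Each camera call takes 0.05 s, during which the arm holds its last target.

## Working session

There is one attempt and no reset: what is moved stays moved. The work goes in short steps, Python scripts to look and compute and a tool call to move; the robot and the scene stay as the last step left them, time stands still between calls to the robot, and variables do not carry over. Pictures are saved under pics/ and viewed, and the job is handed in when it is done.

Besides the shell and the picture viewer there is one more tool, called in YAML: its name, and indented under it one key for each argument. move_arm: Moves the arm, as the interface text tells. Its arguments: {"type":"object","properties":{"motion":{"type":"array","items":{"type":"number"}},"grip":{"type":"number"},"grip_force":{"type":"number"}},"required":["motion"]}

```bash
mkdir -p pics; ls; python3 - <<'E'
from bench import robot
import cv2,numpy as np
print(robot.observe())
for n in ["scene","side","wrist"]:
    d=robot.get_image(n); cv2.imwrite(f"pics/{n}0.png",d["color"])
    np.savez(f"{n}0.npz",**{k:v for k,v in d.items()})
    print(n,{k:np.round(v,3).tolist() for k,v in d.items() if k!="color"})
E
```

```text
pics
{'time': 0.0, 'joint_positions': array([ 1.62311739e+00,  3.59381012e-01,  1.10795262e-02, -3.48554990e-04,
       -1.22412689e+00, -2.88099875e-01]), 'qd': array([-3.34284518e-05, -1.39878270e-03, -1.58202856e-04, -5.50328493e-04,
        3.73572323e-05,  1.47900633e-04]), 'tau': array([ 8.06357039e-04, -5.83320916e+01,  2.93409616e+01,  6.93689570e+00,
       -6.02381668e-03,  4.38167945e-06]), 'position': array([157.59418682, 655.84936464, 230.37677789]), 'ee_rot': array([-6.18984548e-01,  7.85402722e-01, -5.71851339e-04, -6.04756357e-04]), 'ft_force': array([-0.61381682,  0.09297416,  0.25722972]), 'wrist_torque': array([-0.00056932, -0.00161151,  0.03027449]), 'grip_width': 85.2997433028906}
scene {'intrinsics': [[457.207, 0.0, 325.55], [0.0, 457.207, 239.914], [0.0, 0.0, 1.0]], 'world_to_cam': [[0.631, -0.775, 0.003, -408.056], [0.521, 0.427, 0.74, -289.197], [-0.575, -0.465, 0.673, -702.39], [0.0, 0.0, 0.0, 1.0]]}
side {'intrinsics': [[443.695, 0.0, 325.988], [0.0, 443.695, 237.454], [0.0, 0.0, 1.0]], 'world_to_cam': [[0.968, -0.248, 0.022, -496.722], [0.072, 0.361, 0.93, -91.003], [-0.239, -0.899, 0.367, -1043.812], [0.0, 0.0, 0.0, 1.0]]}
wrist {'intrinsics': [[338.492, 0.0, 318.715], [0.0, 338.492, 238.655], [0.0, 0.0, 1.0]], 'mount': [[1.0, -0.0, 0.0, -1.535], [-0.0, -0.947, -0.323, -83.215], [0.0, 0.323, -0.947, -142.281], [0.0, 0.0, 0.0, 1.0]]}
```

View pics/scene0.png

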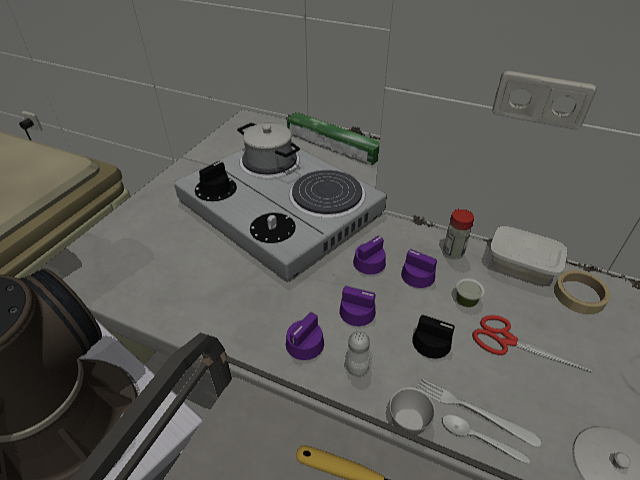

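View pics/side0.png

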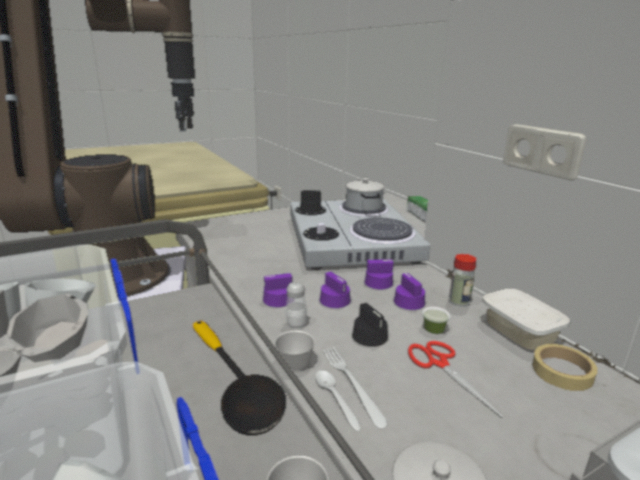

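View pics/wrist0.png

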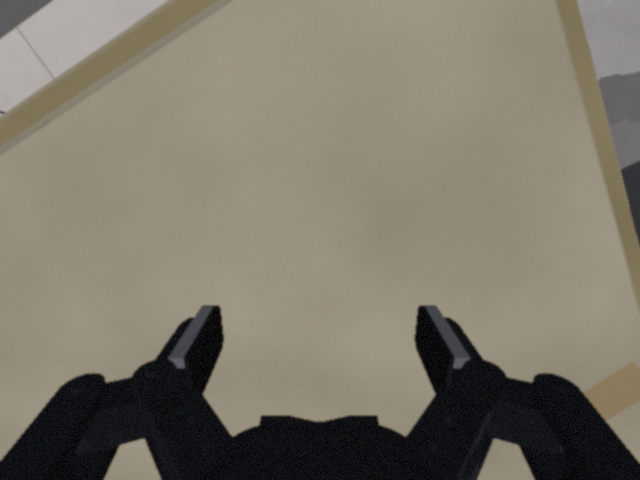

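```bash
cat > h.py <<'E'
import numpy as np,cv2
from scipy.spatial.transform import Rotation as R
def load(f):
    return dict(np.load(f))
def w2c(d,pose=None):
    if 'world_to_cam' in d: return d['world_to_cam']
    T=np.eye(4);T[:3,:3]=R.from_quat(pose[1]).as_matrix();T[:3,3]=pose[0]
    return np.linalg.inv(T@d['mount'])
def px2z(d,uv,z,pose=None):
    M=w2c(d,pose);K=d['intrinsics']
    r=np.linalg.inv(K)@np.array([uv[0],uv[1],1.]);r=np.array([r[0],-r[1],-r[2]])
    Mi=np.linalg.inv(M);o=Mi[:3,3];v=Mi[:3,:3]@r
    return o+v*(z-o[2])/v[2]
def proj(d,P,pose=None):
    M=w2c(d,pose);K=d['intrinsics'];p=M[:3,:3]@np.asarray(P,float)+M[:3,3]
    q=K@np.array([p[0],-p[1],-p[2]]);return q[:2]/q[2]
def crop(f,out,x0,y0,x1,y1,s):
    im=cv2.imread(f)[y0:y1,x0:x1];cv2.imwrite(out,cv2.resize(im,None,fx=s,fy=s,interpolation=cv2.INTER_CUBIC))
E
python3 - <<'E'
from h import *
crop("pics/scene0.png","pics/c1.png",340,300,500,420,5)
crop("pics/scene0.png","pics/c2.png",180,150,340,270,5)
crop("pics/side0.png","pics/c3.png",280,250,480,400,4)
E
```

```text
(no output)
```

View pics/c1.png

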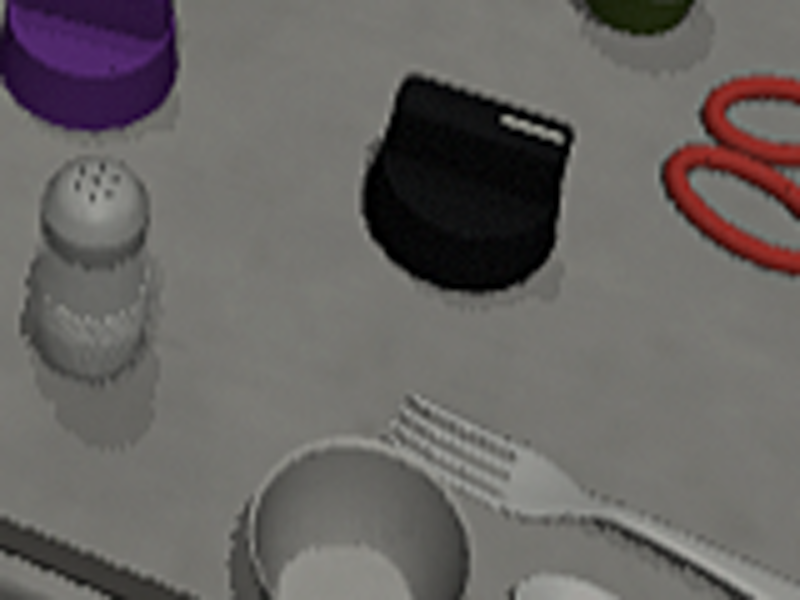

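View pics/c2.png

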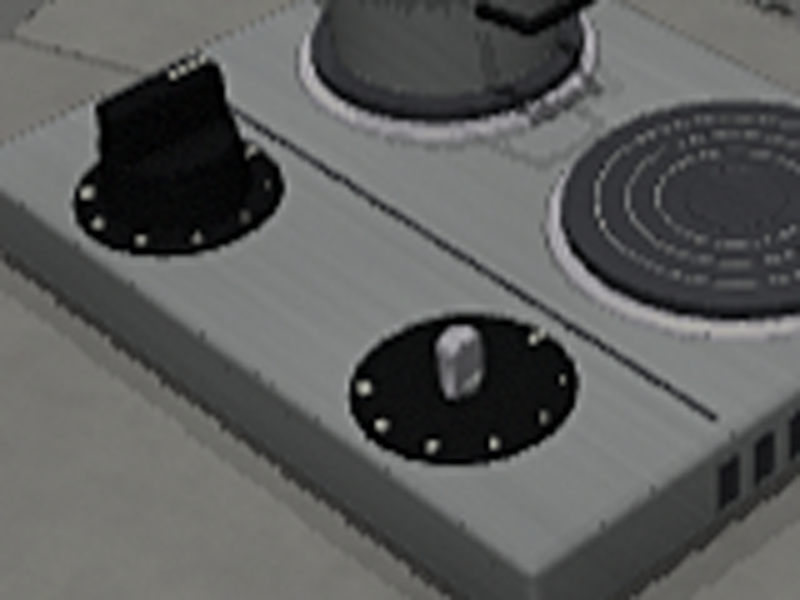

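View pics/c3.png

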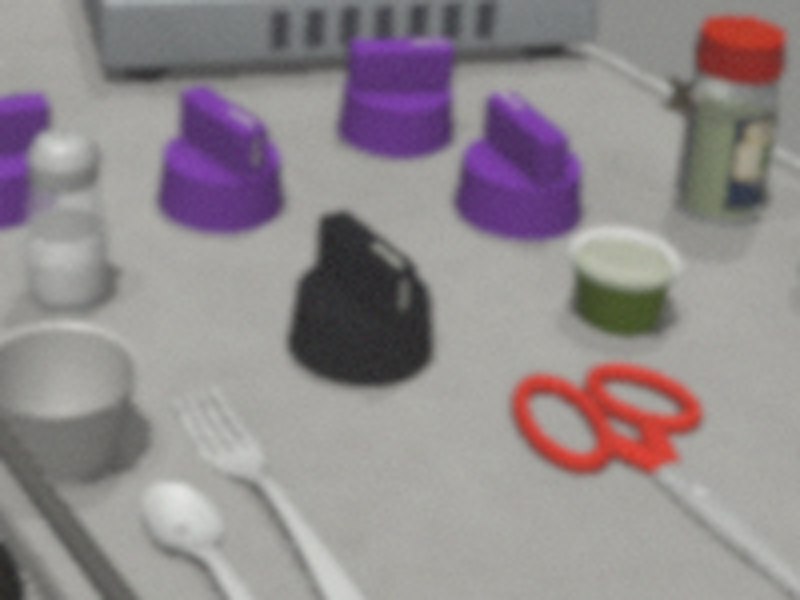

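```bash
python3 - <<'E'
from h import *
s=load("scene0.npz");d=load("side0.npz")
a=px2z(s,(421.4,316.6),58);b=px2z(s,(453.6,326.4),58);print("bar",a,b,(a+b)/2,np.arctan2(*(b-a)[1::-1]))
print("side bartop", [px2z(d,(280+x/4,250+y/4),58) for x,y in[(335,217),(402,272)]])
c=px2z(s,(272.7,227.8),64);print("bezel",c, "side",px2z(d,(321.5,233.5),64))
o=px2z(s,(180+179/5,150+190/5),64);print("other bezel",o,np.linalg.norm(c-o))
print("offmark",px2z(s,(180+537/5,150+336/5),64))
print("shaker",px2z(s,(358,374),0),"sauce",px2z(s,(468,300),0))
T=R.from_quat([-0.61898,0.7854,0,0]).as_matrix();print(T)
E
```

```text
bar [ 494.6241802  -337.02457555   58.        ] [ 511.01820801 -389.99279456   58.        ] [ 502.82119411 -363.50868506   58.        ] -1.2706406122522897
side bartop [array([ 496.75198033, -343.38355922,   58.        ]), array([ 510.27112711, -395.59442493,   58.        ])]
bezel [496.40418671  20.46797745  64.        ] side [503.46546744  15.87722518  64.        ]
other bezel [514.59733587 220.4709805   64.        ] 200.8287626447857
offmark [541.44695655  20.36612339  64.        ]
shaker [ 365.44816103 -299.40658824    0.        ] sauce [ 6.33077198e+02 -3.69939359e+02 -1.13686838e-13]
[[-0.2337194  -0.97230409  0.        ]
 [-0.97230409  0.2337194   0.        ]
 [-0.          0.         -1.        ]]
```

move_arm:
  motion: [0.0164,-0.0376,-0.003,0,0,0,0.0164,-0.0376,-0.003,0,0,0,0.0164,-0.0376,-0.003,0,0,0,0.0164,-0.0376,-0.003,0,0,0,0.0164,-0.0376,-0.003,0,0,0,0.0164,-0.0376,-0.003,0,0,0,0.0164,-0.0376,-0.003,0,0,0,0.0164,-0.0376,-0.003,0,0,0]

```text
time: 0.82
position: [420.7, 456.9, 255.4]
ee_rot: [-0.619, 0.785, 0.0, -0.0]
ft_force: [0.7, 1.0, 0.1]
grip_width: 85.7
```

move_arm:
  motion: [0.0325,-0.0255,0,0,0,0,0.0325,-0.0255,0,0,0,0,0.0325,-0.0255,0,0,0,0,0.0325,-0.0255,0,0,0,0,0.0325,-0.0255,0,0,0,0,0.0325,-0.0255,0,0,0,0,0.0325,-0.0255,0,0,0,0,0.0325,-0.0255,0,0,0,0]

```text
time: 1.48
position: [557.4, 156.0, 255.4]
ee_rot: [-0.619, 0.785, 0.0, 0.0]
ft_force: [0.9, 0.9, -0.3]
grip_width: 85.7
```

move_arm:
  motion: [0.035,0.008,0,0,0,0,0.035,0.008,0,0,0,0,0.035,0.008,0,0,0,0,0,0,0,0,0,7,0,0,0,0,0,7,0,0,0,0,0,7,0,0,0,0,0,7,0,0,0,0,0,0]

```text
time: 2.15
position: [509.1, 61.3, 255.2]
ee_rot: [-0.408, 0.913, 0.0, -0.0]
ft_force: [-0.0, 0.5, -0.4]
grip_width: 85.2
```

```bash
cat > shot.py <<'E'
import sys
from bench import robot
from h import *
def shot(cam,tag):
    o=robot.observe(); d=robot.get_image(cam)
    cv2.imwrite(f"pics/{tag}.png",d["color"])
    np.savez(f"{tag}.npz",pos=o["position"],rot=o["ee_rot"],**d)
    print(tag,round(o["time"],2),np.round(o["position"],1),np.round(o["ee_rot"],4),"ft",np.round(o["ft_force"],1),"grip",round(o["grip_width"],1))
if __name__=="__main__": shot(sys.argv[1],sys.argv[2])
E
python3 shot.py wrist w1
```

```text
w1 2.15 [509.1  61.3 255.2] [-4.079e-01  9.130e-01  1.000e-04 -1.000e-04] ft [-0.   0.5 -0.4] grip 85.2
```

View pics/w1.png

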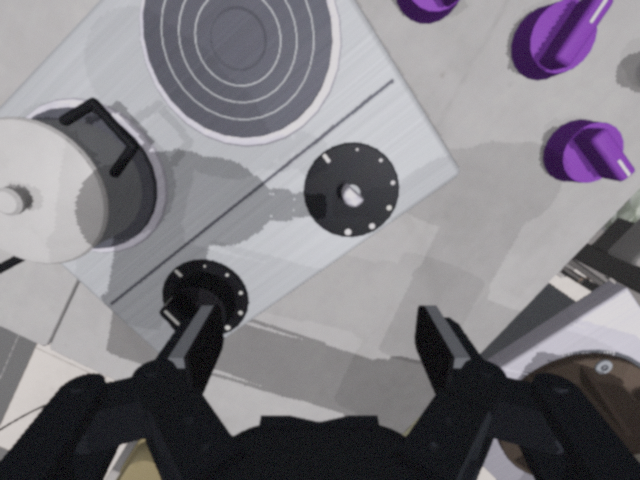

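```bash
python3 - <<'E'
from h import *
crop("pics/w1.png","pics/c4.png",296,132,406,242,6)
im=cv2.imread("pics/w1.png")
d=load("w1.npz");p=(d['pos'],d['rot'])
g=cv2.cvtColor(im,cv2.COLOR_BGR2GRAY)
m=(g<60).astype(np.uint8);n,l,st,c=cv2.connectedComponentsWithStats(m)
i=l[215,340];print(st[i],c[i])
cn=max(cv2.findContours((l==i).astype(np.uint8),cv2.RETR_EXTERNAL,cv2.CHAIN_APPROX_NONE)[0],key=len)
pts=np.array([px2z(d,q[0]+0.0,64,p)[:2] for q in cn]).astype(np.float32)
print(cv2.minEnclosingCircle(pts),cv2.fitEllipse(pts))
E
```

```text
[ 305  157   83   78 2868] [337.31415621 203.74267782]
((502.75494384765625, 28.497661590576172), 45.57511901855469) ((499.9055480957031, 40.94057846069336), (54.94060134887695, 88.86369323730469), 104.90621948242188)
```

View pics/c4.png

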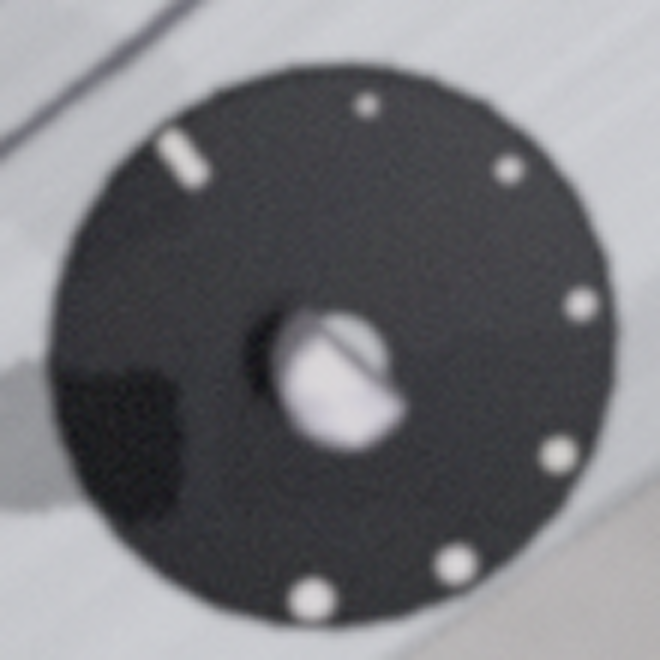

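```bash
python3 - <<'E'
from h import *
d=load("w1.npz");p=(d['pos'],d['rot'])
f=lambda x,y,z:px2z(d,(296+(x+.5)/6-.5,132+(y+.5)/6-.5),z,p)
c=f(333,345,64);o=f(183,158,64);print("bezel c",c,"off",o-c,np.hypot(*(o-c)[:2]),"yaw off",np.arctan2(*(o-c)[1::-1]))
for x,y in [(50,345),(617,345),(333,62),(333,628)]: print(np.linalg.norm(f(x,y,64)-c))
a=f(313,318,88);b=f(403,398,88);t=b-a;print("chord",np.linalg.norm(t),"mid",(a+b)/2)
n=np.array([-t[1],t[0]]);
yaw=np.arctan2(n[1],n[0]);print("normal yaw",yaw, yaw+np.pi)
for y in (yaw,yaw+np.pi): print("axis", ((a+b)/2)[:2]-4*np.array([np.cos(y),np.sin(y)]))
# which side: project c at 88 plus normal
for y in (yaw,yaw+np.pi): print(y,(proj(d,[c[0]+20*np.cos(y),c[1]+20*np.sin(y),88],p)-[296,132])*6)
print("top proj",(proj(d,[c[0],c[1],88],p)-[296,132])*6)
s=load("scene0.npz");print((proj(s,[c[0],c[1],88])),proj(s,[c[0],c[1],64]))
E
```

```text
bezel c [504.02866999  24.67491707  64.        ] off [39.16688551 -1.51151629  0.        ] 39.1960406428907 yaw off -0.038572548227815154
46.76382475625172
46.92022208371148
45.04110717185056
49.31435825484336
chord 18.89561534583902 mid [504.71513138  21.83803902  88.        ]
normal yaw -1.4456703393062464 1.6959223142835467
axis [504.21593243  25.80676683]
axis [505.21433032  17.86931121]
-1.4456703393062464 [434.31152122 272.77920622]
1.6959223142835467 [257.43825235 466.64641086]
top proj [344.49441644 371.22591411]
[272.9364056  216.28969634] [273.78777703 225.1360476 ]
```

move_arm:
  motion: [0.03,-0.0262,0,0,0,0,0.03,-0.0262,0,0,0,0,0.03,-0.0262,0,0,0,0,0.03,-0.0262,0,0,0,0,0.03,-0.0262,0,0,0,0,0.03,-0.0262,0,0,0,0,0.03,-0.0262,0,0,0,0,0.03,-0.0262,0,0,0,0]

```text
time: 2.87
position: [506.8, -259.0, 255.3]
ee_rot: [-0.413, 0.911, -0.0, 0.0]
ft_force: [0.7, 0.4, -0.4]
grip_width: 85.3
```

move_arm:
  motion: [0.027,-0.0234,0,0,0,0,0.027,-0.0234,0,0,0,0,0.027,-0.0234,0,0,0,0,0,0,0,0,0,6.2,0,0,0,0,0,6.2,0,0,0,0,0,6.2,0,0,0,0,0,6.2,0,0,0,0,0,6.2]

```text
time: 3.53
position: [506.0, -364.4, 254.9]
ee_rot: [-0.152, 0.988, 0.0, -0.0]
ft_force: [-0.9, 1.0, -0.2]
grip_width: 85.9
```

```bash
python3 shot.py wrist w2
```

```text
w2 3.53 [ 506.  -364.4  254.9] [-1.518e-01  9.884e-01  2.000e-04 -3.000e-04] ft [-0.9  1.  -0.2] grip 85.9
```

View pics/w2.png

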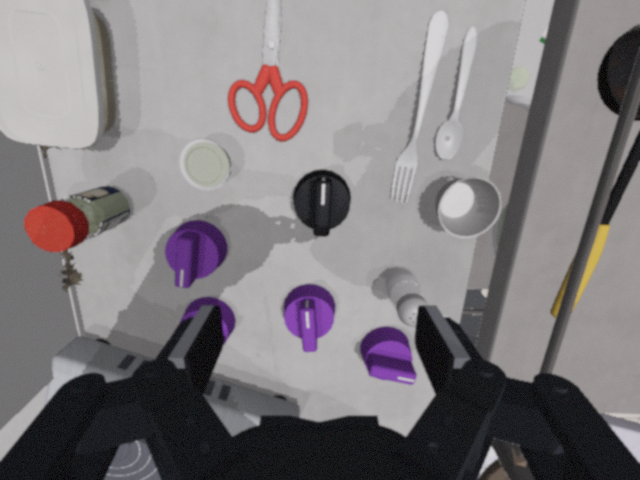

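```bash
python3 - <<'E'
from h import *
crop("pics/w2.png","pics/c5.png",277,157,367,247,7)
E
```

```text
(no output)
```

View pics/c5.png

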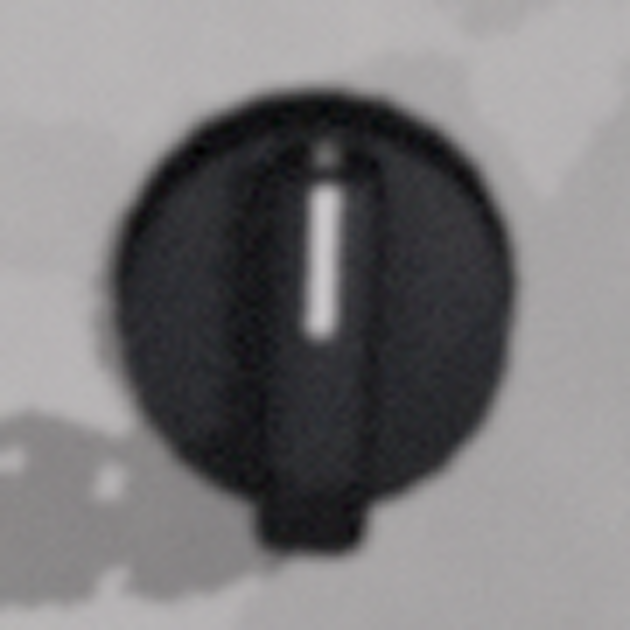

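```bash
python3 - <<'E'
from h import *
d=load("w2.npz");p=(d['pos'],d['rot'])
f=lambda x,y,z:px2z(d,(277+(x+.5)/7-.5,157+(y+.5)/7-.5),z,p)
a=f(327,180,58);b=f(311,550,58);v=a-b;c=(a+b)/2
print(np.linalg.norm(v),c,"yaw",np.arctan2(v[1],v[0]))
# skirt circle top z=30
L,Rr=f(118,300,30),f(515,300,30);print((L+Rr)/2,np.linalg.norm(L-Rr))
M=R.from_quat(p[1]).as_matrix();print("tool yaw",np.arctan2(M[1,0],M[0,0]));print("D tool",M.T@(c-p[0]))
E
```

```text
55.8060917699414 [ 502.7870799  -363.15648518   58.        ] yaw -1.3045864527569084
[ 504.20755387 -367.24812341   30.        ] 62.52719445594911
tool yaw -2.836851748864849
D tool [  2.55649903   2.05770384 196.85387671]
```

```bash
python3 - <<'E'
from h import *
d=load("w1.npz");p=(d['pos'],d['rot'])
c=px2z(d,(351.2,189.1),64,p);o=px2z(d,(205.3,300.5),64,p);print(np.linalg.norm(c-o),o,np.arctan2(*(o-c)[:2]))
im=cv2.imread("pics/w1.png");cv2.imwrite("pics/c6.png",cv2.resize(im[240:350,150:260],None,fx=6,fy=6))
print(d['mount'], d['intrinsics'])
E
```

```text
201.29778251665343 [516.65318701 225.49528843  64.        ] 0.06320413445743364
[[ 9.99999676e-01 -5.43683583e-04  5.93739570e-04 -1.23610799e+00]
 [-3.22895687e-04 -9.46456668e-01 -3.22830716e-01 -8.25152017e+01]
 [ 7.37466536e-04  3.22830419e-01 -9.46456537e-01 -1.42278396e+02]
 [ 0.00000000e+00  0.00000000e+00  0.00000000e+00  1.00000000e+00]] [[338.49161355   0.         318.71485061]
 [  0.         338.49161355 238.65527048]
 [  0.           0.           1.        ]]
```

View pics/c6.png

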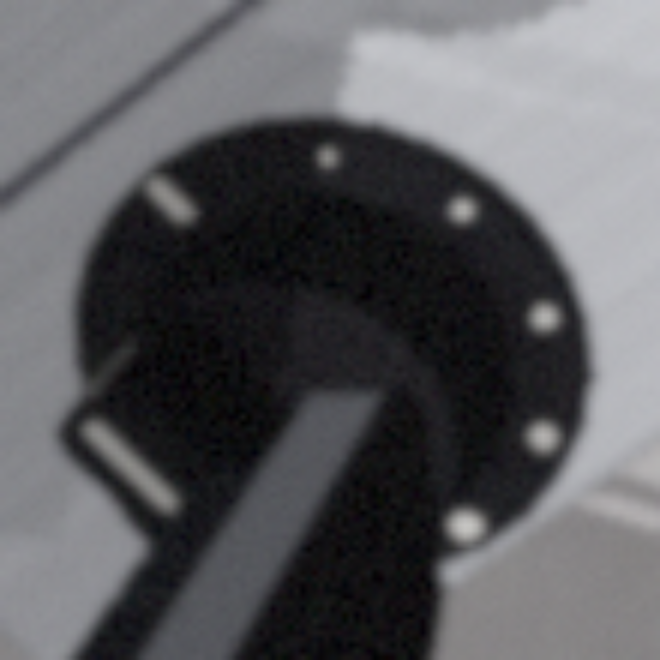

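move_arm:
  motion: [0.0027,0,0.034,0,0,2.2,0,0,0.034,0,0,0,0,0,0.034,0,0,0,0,0,0.033,0,0,0,0,0,0,0,0,0,0,0,0,0,0,0,0,0,0,0,0,0,0,0,0,0,0,0]

```text
time: 4.25
position: [505.0, -365.8, 122.9]
ee_rot: [-0.134, 0.991, -0.001, 0.002]
ft_force: [0.3, 0.4, -0.2]
grip_width: 85.3
```

```bash
python3 shot.py wrist w3
```

```text
w3 4.25 [ 505.  -365.8  122.9] [-0.1341  0.991  -0.0011  0.0016] ft [ 0.3  0.4 -0.2] grip 85.3
```

View pics/w3.png

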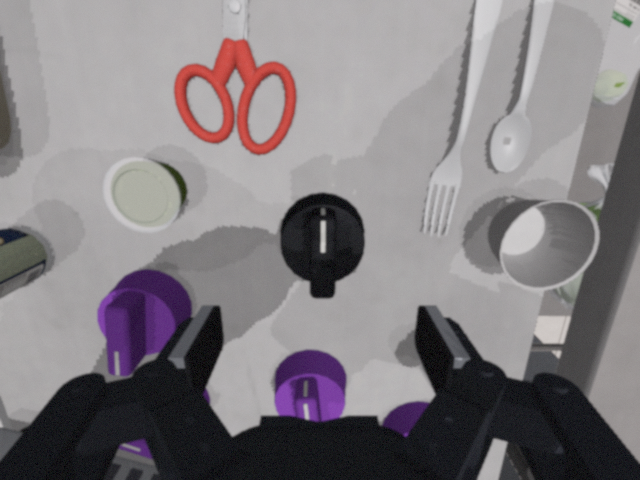

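```bash
python3 - <<'E'
from h import *
crop("pics/w3.png","pics/c7.png",262,182,382,302,6)
E
```

```text
(no output)
```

View pics/c7.png

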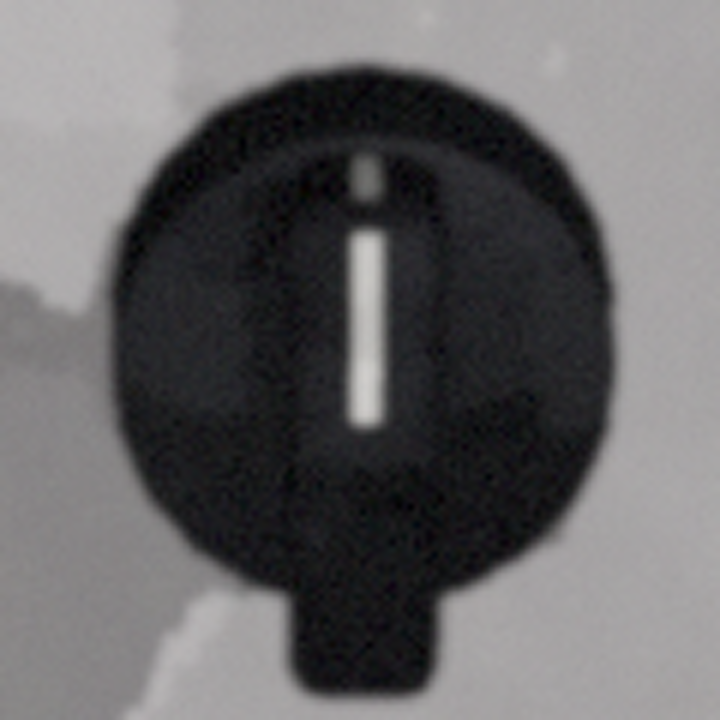

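```bash
python3 - <<'E'
from h import *
d=load("w3.npz");p=(d['pos'],d['rot'])
f=lambda x,y,z:px2z(d,(262+(x+.5)/6-.5,182+(y+.5)/6-.5),z,p)
a=f(368,213,58);b=f(365,694,58);v=a-b;c=(a+b)/2
print(np.linalg.norm(v),c,"yaw",np.arctan2(v[1],v[0]), "barw",np.linalg.norm(f(292,640,58)-f(437,640,58)))
L,Rr=f(112,340,30),f(615,340,30);print((L+Rr)/2,np.linalg.norm(L-Rr))
B=f(360,66,0);print("bottom near edge z0 (expect 35 from axis toward pointer)",B, B[:2]-35*v[:2]/np.linalg.norm(v))
M=R.from_quat(p[1]).as_matrix();print("tool yaw",np.arctan2(M[1,0],M[0,0]));print("D tool",M.T@(c-p[0]))
E
```

```text
56.94734795477703 [ 502.69440214 -363.68402267   58.        ] yaw -1.3034485023499398 barw 16.45234611888498
[ 504.17974965 -368.33302956   30.        ] 61.5365508322848
bottom near edge z0 (expect 35 from axis toward pointer) [ 511.98989377 -395.24626321    0.        ] [ 502.74378935 -361.48964085]
tool yaw -2.8725170634286976
D tool [ 1.86294476  2.86992975 64.92934613]
```

move_arm:
  motion: [0.0019,0.0029,0.02,0,0,0.1,0,0,0.02,0,0,0,0,0,0.018,0,0,0,0,0,0.015,0,0,0,0,0,0.012,0,0,0,0,0,0,0,0,0,0,0,0,0,0,0,0,0,0,0,0,0]

```text
time: 4.97
position: [501.8, -363.2, 36.7]
ee_rot: [-0.132, 0.991, -0.001, 0.001]
ft_force: [-0.7, 0.1, 0.6]
grip_width: 85.3
```

```bash
python3 shot.py side s2; python3 - <<'E'
from h import *
crop("pics/s2.png","pics/c8.png",280,220,480,370,4)
E
```

```text
s2 4.97 [ 501.8 -363.2   36.7] [-1.324e-01  9.912e-01 -6.000e-04  8.000e-04] ft [-0.7  0.1  0.6] grip 85.3
```

View pics/c8.png

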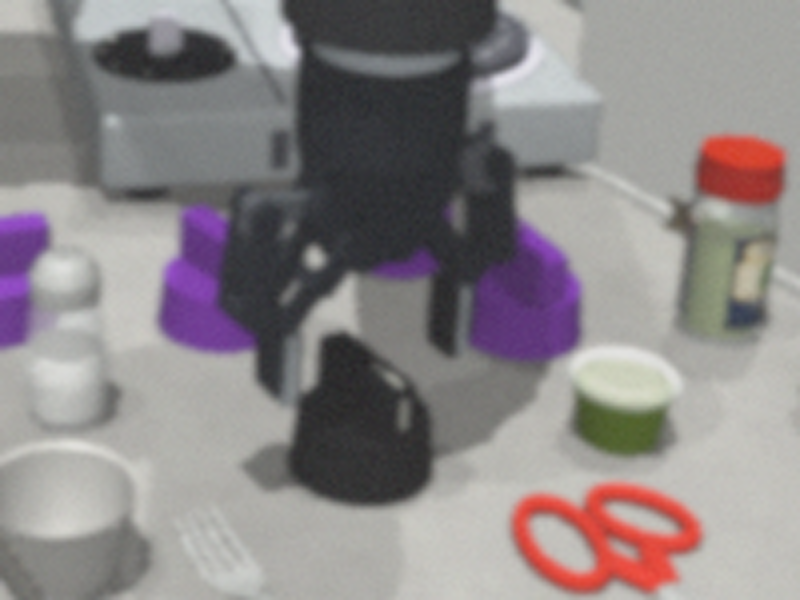

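move_arm:
  motion: [-0.0003,0,0.0035,0,0,0,0,0,0,0,0,0,0,0,0,0,0,0,0,0,0,0,0,0,0,0,0,0,0,0,0,0,0,0,0,0,0,0,0,0,0,0,0,0,0,0,0,0]
  grip: 0.005
  grip_force: 60

```text
time: 5.68
position: [501.3, -362.8, 32.1]
ee_rot: [-0.132, 0.991, -0.0, 0.0]
ft_force: [-1.3, 1.0, 3.0]
grip_width: 17.3
```

move_arm:
  motion: [0,0,0,0,0,0,0,0,0,0,0,0,0,0,0,0,0,0,0,0,0,0,0,0,0,0,0,0,0,0,0,0,0,0,0,0,0,0,0,0,0,0,0,0,0,0,0,0]

```text
time: 6.35
position: [501.3, -362.8, 32.1]
ee_rot: [-0.132, 0.991, -0.0, 0.0]
ft_force: [-0.8, 1.2, 5.1]
grip_width: 17.1
```

```bash
python3 shot.py side s3; python3 shot.py wrist w4;python3 - <<'E'
from h import *
crop("pics/s3.png","pics/c9.png",300,240,440,380,4)
crop("pics/w4.png","pics/c10.png",220,180,420,380,3)
a=cv2.imread("pics/c9.png");b=cv2.resize(cv2.imread("pics/c10.png"),(560,560));cv2.imwrite("pics/c9.png",cv2.resize(np.hstack([a,b]),(800,400)))
E
```

```text
s3 6.35 [ 501.3 -362.8   32.1] [-1.322e-01  9.912e-01 -1.000e-04  1.000e-04] ft [-0.8  1.2  5.1] grip 17.1
w4 6.4 [ 501.3 -362.8   32.1] [-1.322e-01  9.912e-01 -1.000e-04  1.000e-04] ft [-2.1  0.4  5.4] grip 16.9
```

View pics/c9.png

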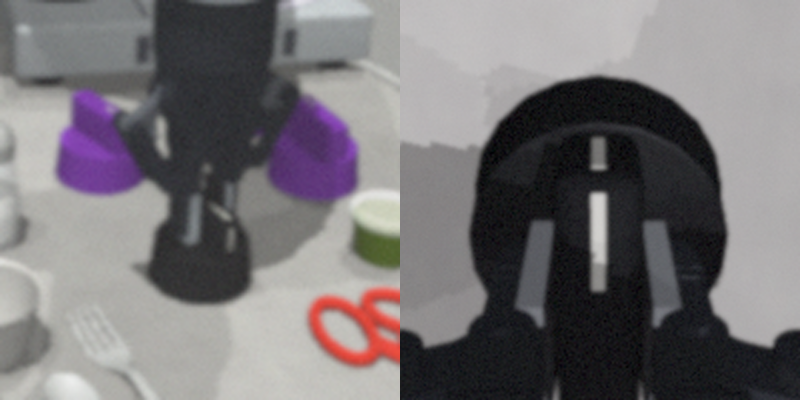

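```bash
python3 - <<'E'
from h import *
d=load("w4.npz");p=(d['pos'],d['rot']);M=R.from_quat(p[1]).as_matrix()
t=lambda uv,z:M.T@(px2z(d,uv,z,p)-p[0])
B=t((320,218.5),0);F=t((319.5,269),58);print(B,B[1]+35,F,F[1]+28.5,F[1]+30)
for l,r,y in[(471,727,235)]:
    L=t((220+(l-400)/2,180+y/2),0);Q=t((220+(r-400)/2,180+y/2),0);print(L,Q,(L+Q)/2)
for a in(t((319.8,277),58),t((319,324),58)):print(a)
# predicted earlier centre in tool frame
for c in ([502.7,-363.7,58],[502.7,-361.5,58],[503.5,-369,58]): print(M.T@(np.array(c)-p[0]))
E
```

```text
[-2.36576528e-02 -3.37779862e+01  3.20750245e+01] 1.2220138347790552 [ -0.34738259 -30.21800838 -25.92587763] -1.7180083829389936 -0.2180083829389936
[-37.28487223  13.60465603  32.06952706] [36.78448839 13.52626023 32.05501155] [-0.25019192 13.56545813 32.0622693 ]
[ -0.23048609 -26.9229038  -25.92679144]
[ -0.5205698   -6.38807022 -25.93228627]
[ -1.12871324  -1.21322711 -25.93356598]
[ -1.70539846   0.90984471 -25.93402679]
[ -0.51145225  -6.5376038  -25.93224763]
```

move_arm:
  motion: [0,0,-0.02,0,0,0,0,0,-0.04,0,0,0,0,0,-0.04,0,0,0,0,0,-0.04,0,0,0,0,0,-0.028,0,0,0,-0.0096,0.0374,0,0,0,0,-0.0096,0.0374,0,0,0,0,-0.0096,0.0374,0,0,0,0]

```text
time: 7.12
position: [498.9, -245.9, 199.4]
ee_rot: [-0.131, 0.991, 0.0, 0.0]
ft_force: [1.6, 0.0, -1.8]
grip_width: 17.0
```

move_arm:
  motion: [-0.0096,0.0374,0,0,0,0,-0.0096,0.0374,0,0,0,0,-0.0096,0.0374,0,0,0,0,-0.0096,0.0374,0,0,0,0,-0.0096,0.0374,0,0,0,0,-0.0096,0.0374,0,0,0,0,-0.0096,0.0374,0,0,0,0,-0.0096,0.0374,0,0,0,0]

```text
time: 7.78
position: [494.4, 63.8, 199.4]
ee_rot: [-0.132, 0.991, 0.0, -0.0]
ft_force: [0.6, -0.6, -2.1]
grip_width: 17.0
```

move_arm:
  motion: [-0.0096,0.0374,0,0,0,0,0,0,0,0,0,4,0,0,0,0,0,4,0,0,0.015,0,0,0,0,0,0.015,0,0,0,0,0,0,0,0,0,0,0,0,0,0,0,0,0,0,0,0,0]

```text
time: 8.45
position: [495.0, 100.5, 170.2]
ee_rot: [-0.063, 0.998, -0.0, 0.0]
ft_force: [0.3, -0.1, -1.4]
grip_width: 16.9
```

```bash
python3 shot.py wrist w5
```

```text
w5 8.45 [495.  100.5 170.2] [-6.27e-02  9.98e-01 -1.00e-04  1.00e-04] ft [ 0.3 -0.1 -1.4] grip 16.9
```

View pics/w5.png

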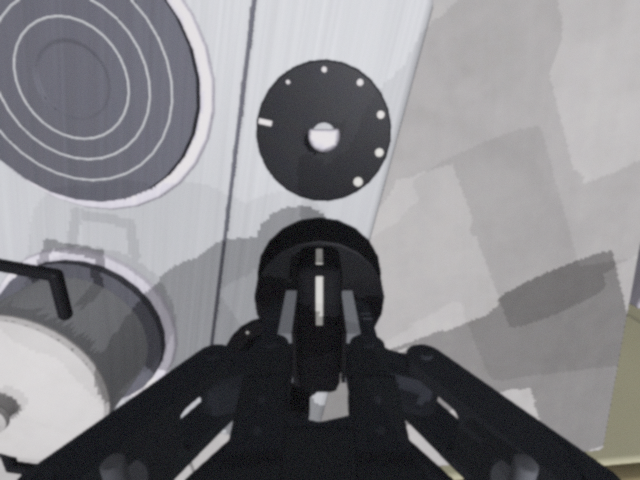

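```bash
python3 - <<'E'
from h import *
crop("pics/w5.png","pics/c11.png",250,52,400,208,5)
crop("pics/w5.png","pics/c12.png",240,200,400,360,4)
E
```

View pics/c11.png

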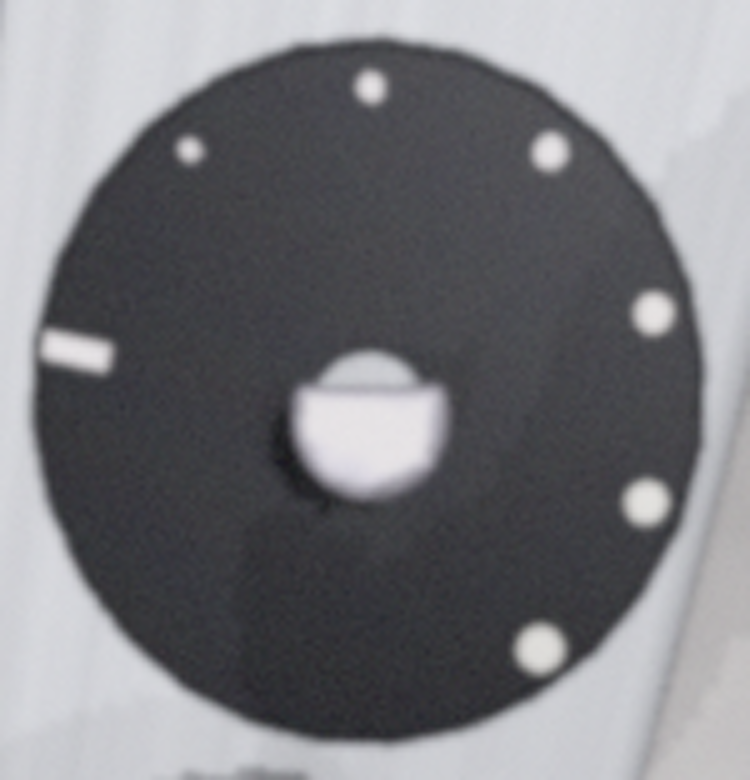

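View pics/c12.png

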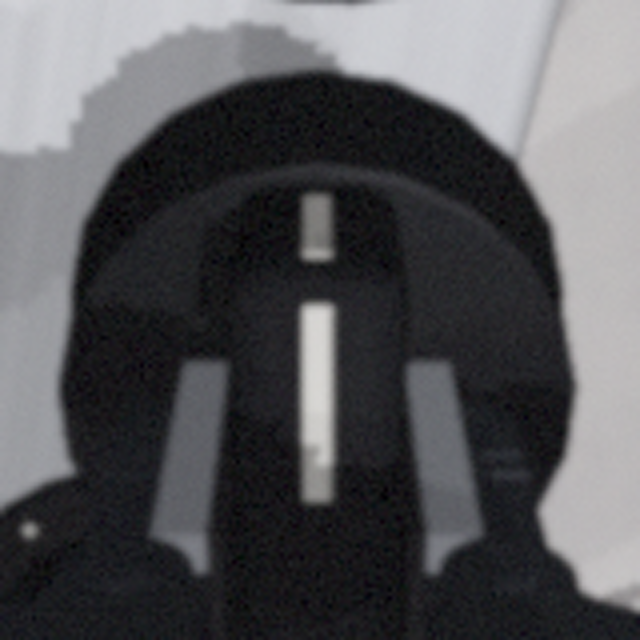

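```bash
python3 - <<'E'
from h import *
d=load("w5.npz");p=(d['pos'],d['rot']);M=R.from_quat(p[1]).as_matrix()
print("mount t",d['mount'][:3,3])
t=lambda x,y,z:M.T@(px2z(d,(250+(x+.5)/5-.5,52+(y+.5)/5-.5),z,p)-p[0])
print("bezel",[np.round(t(*q,64)[:2],2) for q in [(369,38),(369,742),(35,400),(703,390)]])
T,Bm,L,Q=[t(*q,64) for q in [(369,38),(369,742),(35,400),(703,390)]]
print("centre",(L[0]+Q[0])/2,(T[1]+Bm[1])/2,"sizes",Q[0]-L[0],Bm[1]-T[1])
a,b=t(292,388,88),t(446,388,88);e=t(369,499,88);l=t(291,425,88);r=t(450,425,88)
print("spindle flat",a[:2],b[:2],"bottom",e[:2],"lr",l[:2],r[:2],"axis from flat y+4",(a[1]+b[1])/2+4,"from bottom y-10",e[1]-10,"x",(l[0]+r[0])/2)
print("axis tilt of chord",np.arctan2(b[1]-a[1],b[0]-a[0]))
o=t(77,352,64);c=np.array([(L[0]+Q[0])/2,(T[1]+Bm[1])/2]);print("off dir tool",o[:2]-c,np.hypot(*(o[:2]-c)))
f=lambda x,y,z:M.T@(px2z(d,(240+(x+.5)/4-.5,200+(y+.5)/4-.5),z,p)-p[0])
z0=p[0][2]-32.1
print("knob near bottom edge +35",f(318,73,z0)[1]+35, "x LR",[f(x,390,z0)[0] for x in(62,574)],"front top edge",f(317,283,z0+58),"line x",f(317,400,z0+58)[0])
print("world axis", p[0]+M@np.array([c[0],c[1],0]))
E
```

```text
mount t [  -0.31615868  -81.93541219 -142.27873417]
bezel [array([   2.45, -121.54]), array([  2.9 , -27.48]), array([-44.11, -76.17]), array([ 49.33, -77.54])]
centre 2.61203418371586 -74.51189154611555 sizes 93.44388983443079 94.05747603566898
spindle flat [ -7.34557802 -78.18582366] [ 12.09281736 -78.19252331] bottom [  2.43947248 -64.58139331] lr [ -7.51703105 -73.71100591] [ 12.68835278 -73.7185065 ] axis from flat y+4 -74.18917348208714 from bottom y-10 -74.58139331397828 x 2.5856608635973353
axis tilt of chord -0.00034466080943198454
off dir tool [-40.51407024  -8.01928329] 41.300106441754686
knob near bottom edge +35 0.9751836800704226 x LR [np.float64(-37.297328598485635), np.float64(36.76416574651509)] front top edge [ -0.37798436 -29.55961772 -25.8949151 ] line x -0.37210351229482314
world axis [501.74323192  26.29373919 170.21531822]
```

```bash
python3 - <<'E'
from bench import robot
from h import *
for i in range(5):
    o=robot.observe();d=robot.get_image("wrist")
    print(np.round(d['mount'][:3,3],2),np.round(R.from_matrix(d['mount'][:3,:3]).as_rotvec(),4), np.round(o['position'],2))
for n in ("scene0","w1","w2","w3","w4","w5"):
    d=load(n+".npz")
    if 'mount' in d: print(n,np.round(d['mount'][:3,3],2),np.round(R.from_matrix(d['mount'][:3,:3]).as_rotvec(),4))
E
```

```text
[  -0.32  -81.94 -142.28] [ 2.8122e+00 -7.0000e-04  1.6000e-03] [495.2  100.63 170.49]
[  -0.32  -81.94 -142.28] [ 2.8122e+00 -7.0000e-04  1.6000e-03] [495.25 100.65 170.59]
[  -0.32  -81.94 -142.28] [ 2.8122e+00 -7.0000e-04  1.6000e-03] [495.21 100.67 170.56]
[  -0.32  -81.94 -142.28] [ 2.8122e+00 -7.0000e-04  1.6000e-03] [495.12 100.67 170.51]
[  -0.32  -81.94 -142.28] [ 2.8122e+00 -7.0000e-04  1.6000e-03] [495.03 100.61 170.37]
w1 [  -1.24  -82.52 -142.28] [ 2.8129e+00 -6.0000e-04  1.0000e-03]
w2 [  -0.58  -82.02 -142.28] [ 2.8124e+00 -7.0000e-04  1.5000e-03]
w3 [  -0.53  -82.   -142.28] [ 2.8123e+00 -7.0000e-04  1.5000e-03]
w4 [  -0.52  -81.99 -142.28] [ 2.8123e+00 -7.0000e-04  1.5000e-03]
w5 [  -0.32  -81.94 -142.28] [ 2.8122e+00 -7.0000e-04  1.6000e-03]
```

```bash
python3 - <<'E'
from h import *
A=[];y=[];W=[]
q0=[-0.618984548,0.785402722,-5.7e-4,-6e-4]
for n in ("wrist0","w1","w2","w3","w4","w5"):
    d=load(n+".npz");M=R.from_quat(d.get('rot',q0)).as_matrix();m=d['mount']
    A.append(np.hstack([np.eye(3)[:2],M.T[:2,:2]]));y.append(m[:2,3])
    W.append((M,m))
A=np.vstack(A);y=np.hstack(y);s,res,rk,_=np.linalg.lstsq(A,y,rcond=None);print(s,res,rk,A@s-y)
# rotation: M m_R = E_R M m0_R
for M,m in W: print(np.round(R.from_matrix(m[:3,:3]).as_rotvec(),5))
from scipy.optimize import least_squares
def fun(v):
    m0=R.from_rotvec(v[:3]);E=R.from_rotvec(v[3:])
    return np.hstack([((R.from_matrix(M).inv()*E*R.from_matrix(M)*m0).inv()*R.from_matrix(m[:3,:3])).as_rotvec() for M,m in W])
r=least_squares(fun,[2.81,0,0,0,0,0]);print(r.x,r.cost)
E
```

```text
[ 9.69297243e-05 -8.34573985e+01 -1.42108547e-14  1.22949622e-01
  1.54966828e+00] [] 4 [ 9.96348360e-05 -8.43631481e-05 -1.05505728e-04  2.06982603e-04
  3.81881319e-04  3.55952555e-04 -7.39427868e-04 -6.66986815e-04
  1.27421514e-04  9.71828558e-05  2.35995927e-04  9.12319496e-05]
[ 2.81311e+00 -5.00000e-04  1.90000e-04]
[ 2.81287e+00 -6.30000e-04  9.60000e-04]
[ 2.81236e+00 -7.20000e-04  1.51000e-03]
[ 2.81232e+00 -7.20000e-04  1.54000e-03]
[ 2.81232e+00 -7.20000e-04  1.54000e-03]
[ 2.81215e+00 -7.30000e-04  1.60000e-03]
[ 2.81190396e+00  9.49460548e-06  1.62636583e-06 -9.77242958e-05
 -1.21461893e-03  3.29293891e-04] 2.0583485490199047e-14
```

```bash
cat >> h.py <<'E'
M0=np.eye(4);M0[:3,:3]=R.from_rotvec([2.8119,0,0]).as_matrix();M0[:3,3]=[0,-83.457,-142.28]
E
python3 - <<'E'
from h import *
d=load("w5.npz");d['mount']=M0;p=(d['pos'],d['rot']);M=R.from_quat(p[1]).as_matrix()
t=lambda x,y,z:M.T@(px2z(d,(250+(x+.5)/5-.5,52+(y+.5)/5-.5),z,p)-p[0])
T,Bm,L,Q=[t(*q,64) for q in [(369,38),(369,742),(35,400),(703,390)]]
c=np.array([(L[0]+Q[0])/2,(T[1]+Bm[1])/2]);print("bezel c",c)
a,b=t(292,388,88),t(446,388,88);e=t(369,499,88);l=t(291,425,88);r=t(450,425,88)
print("axis y",(a[1]+b[1])/2+4,e[1]-10,"x",(l[0]+r[0])/2)
f=lambda x,y,z:M.T@(px2z(d,(240+(x+.5)/4-.5,200+(y+.5)/4-.5),z,p)-p[0])
z0=p[0][2]-32.1
print("knob y",f(318,73,z0)[1]+35, "x LR",np.mean([f(x,390,z0)[0] for x in(62,574)]),"front top edge",f(317,283,z0+58)[1],"line x",f(317,400,z0+58)[0])
print("tool yaw",np.arctan2(M[1,0],M[0,0]),"axis world bezel",(p[0]+M@[c[0],c[1],0])[:2])
d=load("w1.npz");d['mount']=M0;p=(d['pos'],d['rot'])
g=lambda x,y,z:px2z(d,(296+(x+.5)/6-.5,132+(y+.5)/6-.5),z,p)
print("w1 axis",g(333,345,64)[:2])
d=load("w3.npz");d['mount']=M0;p=(d['pos'],d['rot'])
f=lambda x,y,z:px2z(d,(262+(x+.5)/6-.5,182+(y+.5)/6-.5),z,p)
print("w3 bar",(f(368,213,58)+f(365,694,58))/2)
E
```

```text
bezel c [  3.23350882 -75.96709792]
axis y -75.65296896539942 -76.04454746761328 x 3.167605510018345
knob y -0.4984837938365345 x LR 0.2362524264267165 front top edge -31.0451446247944 line x 0.062021062450941536
tool yaw -3.0160507869865136 axis world bezel [501.3088581   24.77216906]
w1 axis [503.48765567  23.18556749]
w3 bar [ 502.34117229 -365.1879307    58.        ]
```

```bash
python3 - <<'E'
from h import *
d=load("w5.npz");d['mount']=M0;p=(d['pos'],d['rot']);M=R.from_quat(p[1]).as_matrix()
out=[]
for yo in (-2.5,-0.5):
    im=cv2.resize(cv2.imread("pics/w5.png")[200:360,240:400],None,fx=4,fy=4,interpolation=cv2.INTER_CUBIC)
    def P(x,y,z):
        q=proj(d,p[0]+M@np.array([x,y+yo,32.1-z]),p);return tuple(int(v) for v in ((q-[240,200]+.5)*4-.5))
    th=np.linspace(0,2*np.pi,90)
    for r,z,col in((35,0,(0,255,0)),(35,30,(0,0,255)),(32,30,(255,255,0))):
        cv2.polylines(im,[np.array([P(r*np.cos(a),r*np.sin(a),z) for a in th])],True,col,1)
    for hl,hw,z,col in((30,9,58,(0,0,255)),(30,9,30,(0,255,0)),(28.5,8.5,58,(255,255,0))):
        cv2.polylines(im,[np.array([P(a*hw,b*hl,z) for a,b in((1,1),(1,-1),(-1,-1),(-1,1))])],True,col,1)
    out.append(im[:,:])
cv2.imwrite("pics/c13.png",cv2.resize(np.hstack(out),(800,400),interpolation=cv2.INTER_AREA))
cv2.imwrite("pics/c14.png",out[0]);cv2.imwrite("pics/c15.png",out[1])
E
```

```text
(no output)
```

View pics/c14.png

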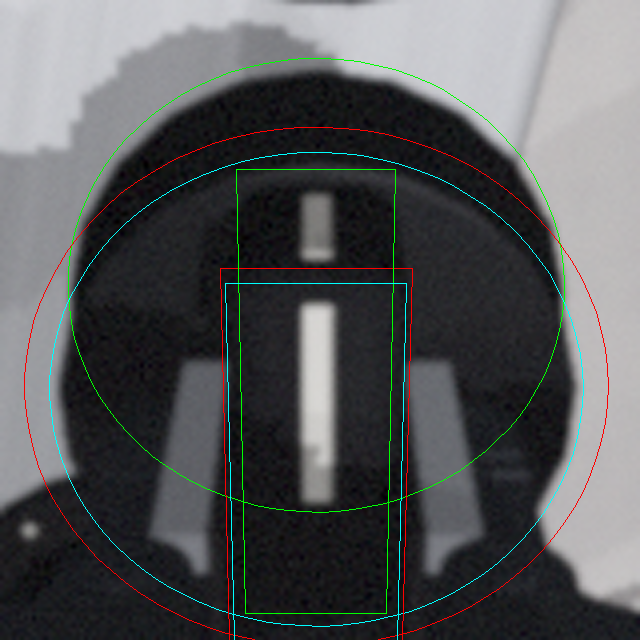

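View pics/c15.png

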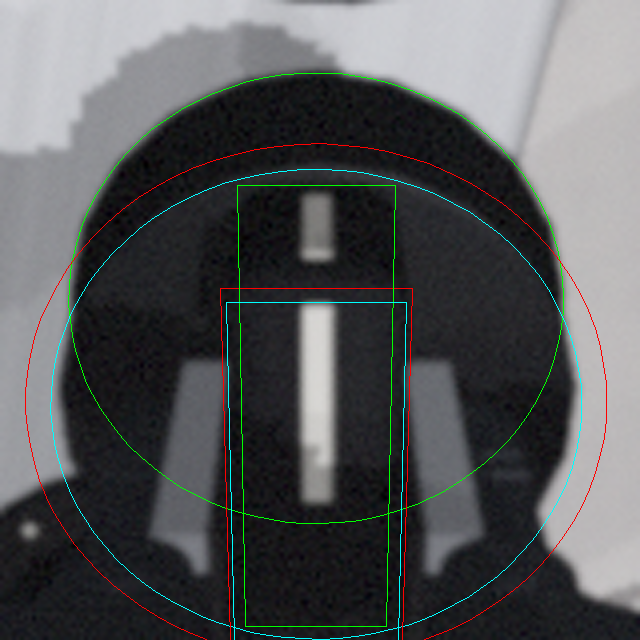

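move_arm:
  motion: [0.0008,-0.0189,0,0,0,0,0.0008,-0.0189,0,0,0,0,0.0008,-0.0189,0,0,0,0,0.0008,-0.0188,0,0,0,0,0,0,0.015,0,0,0,0,0,0.015,0,0,0,0,0,0.01,0,0,0,0,0,0,0,0,0]

```text
time: 9.42
position: [499.7, 24.7, 127.9]
ee_rot: [-0.062, 0.998, -0.0, -0.002]
ft_force: [0.1, -0.3, -2.0]
grip_width: 16.9
```

```bash
python3 shot.py wrist w6; python3 shot.py scene sc6; python3 - <<'E'
from h import *
a=cv2.resize(cv2.imread("pics/sc6.png")[160:280,200:340],None,fx=4,fy=4,interpolation=cv2.INTER_CUBIC)
cv2.imwrite("pics/c16.png",a)
d=load("w6.npz");d['mount']=M0;p=(d['pos'],d['rot']);M=R.from_quat(p[1]).as_matrix()
im=cv2.imread("pics/w6.png")
c=np.array([501.31,24.77,64]);
th=np.linspace(0,2*np.pi,90)
k=p[0]+M@np.array([0,-.5,32.1]);print("knob bottom",k)
# overlays: bezel if axis exactly at knob axis
for cc,col in((k[:2],(0,255,0)),):
    pts=[proj(d,[cc[0]+48*np.cos(a),cc[1]+48*np.sin(a),64],p) for a in th]
    cv2.polylines(im,[np.array(pts,int)],True,col,1)
cv2.imwrite("pics/w6o.png",im[180:420,180:460].repeat(2,0).repeat(2,1))
E
```

```text
w6 9.42 [499.7  24.7 127.9] [-6.240e-02  9.981e-01 -4.000e-04 -1.700e-03] ft [ 0.1 -0.3 -2. ] grip 16.9
sc6 9.47 [500.5  25.  129.1] [-6.27e-02  9.98e-01 -4.00e-04 -1.00e-03] ft [ 0.7  0.8 -1.4] grip 17.5
knob bottom [499.68110098  24.21645782  95.8389589 ]
```

View pics/w6o.png

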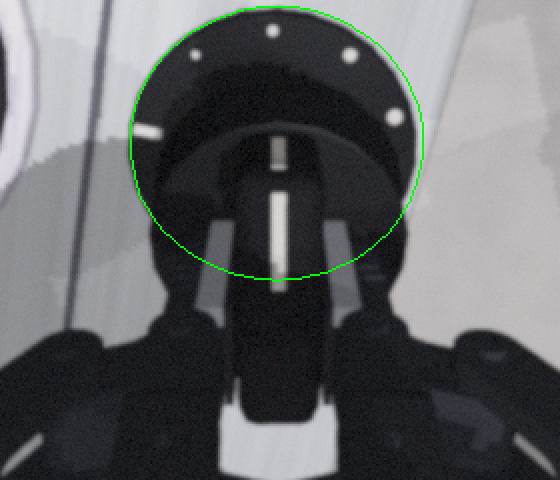

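View pics/c16.png

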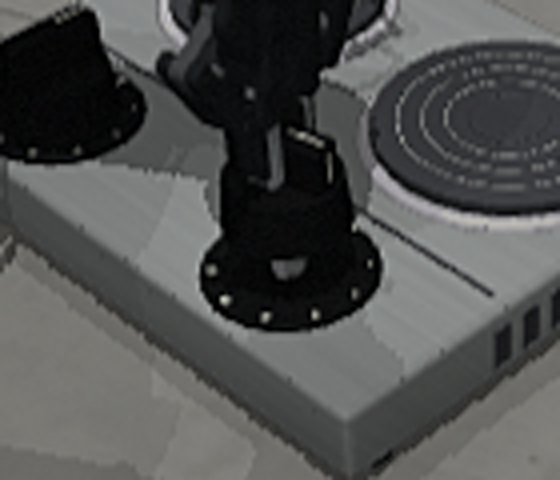

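move_arm:
  motion: [0,0,0,0,0,0,0,0,0,0,0,0,0,0,0,0,0,0,0,0,0,0,0,0,0,0,0,0,0,0,0,0,0,0,0,0,0,0,0,0,0,0,0,0,0,0,0,0]

```text
time: 10.18
position: [501.0, 25.2, 129.8]
ee_rot: [-0.063, 0.998, 0.0, 0.0]
ft_force: [-0.0, -0.5, -1.8]
grip_width: 17.1
```

```bash
python3 shot.py wrist w7; python3 - <<'E'
from h import *
d=load("w7.npz");d['mount']=M0;p=(d['pos'],d['rot']);M=R.from_quat(p[1]).as_matrix()
im=cv2.imread("pics/w7.png")
s=4;x0,y0=235,175
I=cv2.resize(im[y0:y0+150,x0:x0+170],None,fx=s,fy=s,interpolation=cv2.INTER_CUBIC)
k=p[0]+M@np.array([0,-.5,32.1]);print("knob bottom",k)
th=np.linspace(0,2*np.pi,180)
def C(cx,cy,r,z,col):
    pts=[(proj(d,[cx+r*np.cos(a),cy+r*np.sin(a),z],p)-[x0,y0]+.5)*s-.5 for a in th]
    cv2.polylines(I,[np.array(pts,int)],True,col,1)
C(k[0],k[1],48,64,(0,255,0));C(k[0],k[1],35,k[2],(255,0,255))
cv2.imwrite("pics/w7o.png",I)
E
```

```text
w7 10.18 [501.   25.2 129.8] [-0.0627  0.998   0.      0.    ] ft [-0.  -0.5 -1.8] grip 17.1
knob bottom [501.08504912  24.73589797  97.73128637]
```

View pics/w7o.png

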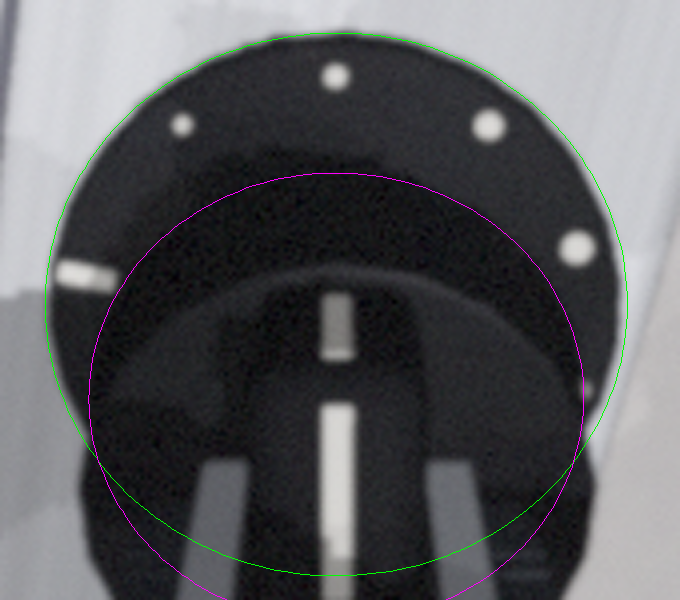

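move_arm:
  motion: [-0.0004,-0.0003,0.003,0,0,0,0,0,0.003,0,0,0,0,0,0.002,0,0,0,0,0,0.002,0,0,0,0,0,0.001,0,0,0,0,0,0.001,0,0,0,0,0,0.001,0,0,0,0,0,0.001,0,0,0]

```text
time: 10.9
position: [501.5, 25.0, 115.8]
ee_rot: [-0.063, 0.998, -0.0, 0.0]
ft_force: [-0.2, -0.8, -2.2]
grip_width: 17.1
```

move_arm:
  motion: [0,0,0.001,0,0,0,0,0,0.001,0,0,0,0,0,0.001,0,0,0,0,0,0.001,0,0,0,0,0,0.001,0,0,0,0,0,0.001,0,0,0,0,0,0.001,0,0,0,0,0,0,0,0,0]

```text
time: 11.57
position: [501.6, 25.5, 108.7]
ee_rot: [-0.063, 0.998, 0.0, 0.0]
ft_force: [-1.6, 4.8, -1.4]
grip_width: 16.9
```

move_arm:
  motion: [0,0.0004,0.0015,0,0,0,0,0,0.002,0,0,0,0,0,0.002,0,0,0,0,0,0.002,0,0,0,0,0,0.002,0,0,0,0,0,0.0015,0,0,0,0,0,0.001,0,0,0,0,0,0,0,0,0]

```text
time: 12.23
position: [501.6, 25.6, 96.5]
ee_rot: [-0.063, 0.998, 0.0, 0.0]
ft_force: [-0.6, 5.0, -1.3]
grip_width: 16.6
```

```bash
python3 shot.py scene sc8;python3 shot.py wrist w8; python3 - <<'E'
from h import *
a=cv2.resize(cv2.imread("pics/sc8.png")[160:280,200:340],None,fx=4,fy=4,interpolation=cv2.INTER_CUBIC)
b=cv2.resize(cv2.imread("pics/w8.png")[160:400,180:460],None,fx=2,fy=2,interpolation=cv2.INTER_CUBIC)
cv2.imwrite("pics/c17.png",cv2.resize(np.hstack([a,b]),(800,343)))
E
```

```text
sc8 12.23 [501.6  25.6  96.5] [-6.27e-02  9.98e-01  1.00e-04  1.00e-04] ft [-0.6  5.  -1.3] grip 16.6
w8 12.28 [501.6  25.6  96.5] [-6.27e-02  9.98e-01  1.00e-04  1.00e-04] ft [-0.2  4.9 -1.2] grip 17.0
```

View pics/c17.png

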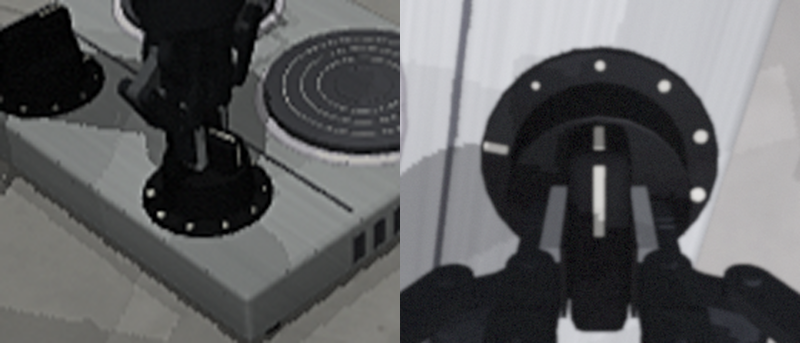

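move_arm:
  motion: [0,0,0.0005,0,0,0,0,0,0.0005,0,0,0,0,0,0,0,0,0,0,0,0,0,0,0,0,0,0,0,0,0,0,0,0,0,0,0,0,0,0,0,0,0,0,0,0,0,0,0]

```text
time: 13.0
position: [501.7, 25.7, 96.0]
ee_rot: [-0.063, 0.998, 0.0, 0.0]
ft_force: [-2.1, 6.3, 3.7]
grip_width: 16.8
```

move_arm:
  motion: [0,0,0,0,0,-4,0,0,0,0,0,-4,0,0,0,0,0,-4,0,0,0,0,0,-4,0,0,0,0,0,-4,0,0,0,0,0,-4,0,0,0,0,0,-4,0,0,0,0,0,-4]

```text
time: 13.67
position: [501.2, 25.6, 96.0]
ee_rot: [-0.337, 0.942, 0.0, -0.0]
ft_force: [-4.9, 5.9, 5.4]
grip_width: 16.8
```

```bash
python3 -c "
from bench import robot;o=robot.observe();print(o['position'],o['ft_force'],o['wrist_torque'],o['joint_positions'])"; python3 shot.py wrist w9
```

```text
[501.20331379  25.55677256  96.01356464] [-4.88281853  5.859781    5.36007069] [ 2.19907637  1.68764219 -0.26613678] [ 4.42866327e-01  2.11380960e-01 -5.43440585e-01 -4.04678793e-04
 -8.16107309e-01  2.44552449e-01]
w9 13.67 [501.2  25.6  96. ] [-3.369e-01  9.416e-01  1.000e-04 -1.000e-04] ft [-4.9  5.9  5.4] grip 16.8
```

View pics/w9.png

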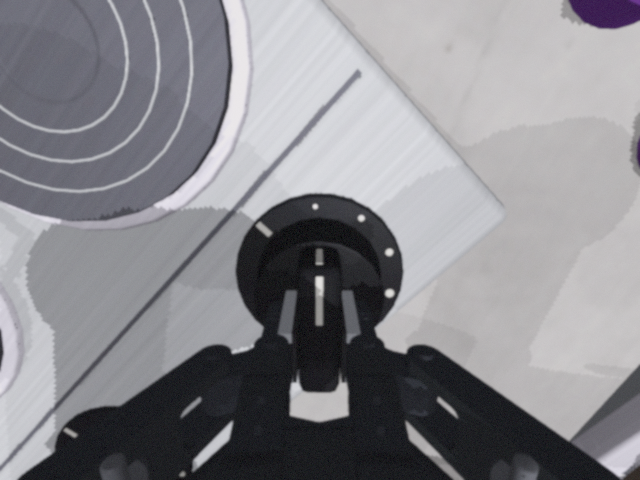

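move_arm:
  motion: [0,0,0,0,0,-4,0,0,0,0,0,-4,0,0,0,0,0,-4,0,0,0,0,0,-4,0,0,0,0,0,-4,0,0,0,0,0,-4,0,0,0,0,0,-4,0,0,0,0,0,-4]

```text
time: 14.38
position: [500.8, 25.2, 96.0]
ee_rot: [-0.583, 0.812, 0.0, -0.0]
ft_force: [-4.8, 5.0, 6.5]
grip_width: 17.1
```

move_arm:
  motion: [0,0,0,0,0,-3,0,0,0,0,0,-3,0,0,0,0,0,-3,0,0,0,0,0,-3,0,0,0,0,0,-3,0,0,0,0,0,0,0,0,0,0,0,0,0,0,0,0,0,0]

```text
time: 15.05
position: [500.8, 25.0, 96.0]
ee_rot: [-0.683, 0.73, 0.0, -0.001]
ft_force: [-5.1, 4.3, 7.0]
grip_width: 16.7
```

```bash
python3 -c "
from bench import robot;o=robot.observe();print(o['position'],o['ft_force'],o['wrist_torque'],o['joint_positions'])"; python3 shot.py wrist w10
```

```text
[500.79110865  25.00808771  95.98818713] [-5.09294815  4.29822747  7.0017196 ] [1.4452358  1.88512472 0.06649876] [ 4.42525642e-01  2.11224316e-01 -5.43977045e-01  1.88266050e-04
 -8.16818542e-01  1.06184364e+00]
w10 15.05 [500.8  25.   96. ] [-6.833e-01  7.302e-01  1.000e-04 -6.000e-04] ft [-5.1  4.3  7. ] grip 16.7
```

View pics/w10.png

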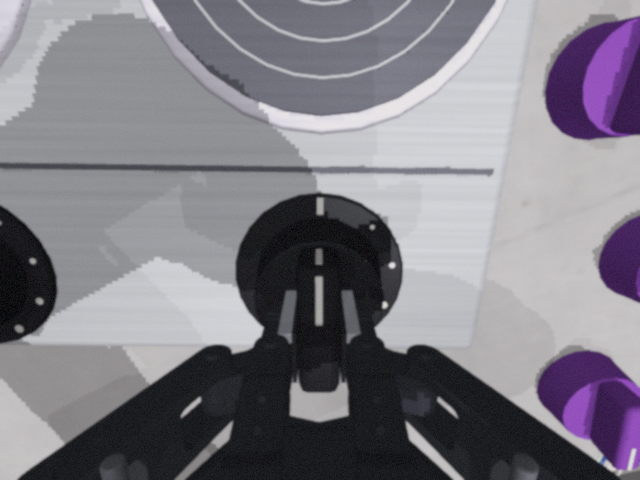

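move_arm:
  motion: [0,0,0,0,0,-3,0,0,0,0,0,-3,0,0,0,0,0,-3,0,0,0,0,0,-3,0,0,0,0,0,0,0,0,0,0,0,0,0,0,0,0,0,0,0,0,0,0,0,0]

```text
time: 15.77
position: [500.8, 24.9, 96.0]
ee_rot: [0.756, -0.655, -0.0, 0.001]
ft_force: [-4.6, 3.2, 7.2]
grip_width: 17.0
```

```bash
python3 -c "
from bench import robot;o=robot.observe();print(o['position'],o['ft_force'],o['wrist_torque'],o['joint_positions'])"
```

```text
[500.75054581  24.86146889  95.97682349] [-4.61489654  3.15237156  7.17065407] [1.11560313 1.8071565  0.00508211] [ 4.42433275e-01  2.11258632e-01 -5.44073975e-01  4.54122616e-04
 -8.16942222e-01  1.27124232e+00]
```

move_arm:
  motion: [0,0,0,0,0,-1.5,0,0,0,0,0,-1.5,0,0,0,0,0,-1.5,0,0,0,0,0,-1.5,0,0,0,0,0,0,0,0,0,0,0,0,0,0,0,0,0,0,0,0,0,0,0,0]

```text
time: 16.43
position: [500.9, 24.7, 96.0]
ee_rot: [0.789, -0.614, -0.0, 0.001]
ft_force: [-2.5, 1.7, 7.0]
grip_width: 17.2
```

```bash
python3 -c "
from bench import robot;o=robot.observe();print(o['position'],o['ft_force'],o['wrist_torque'],o['joint_positions'])"; python3 shot.py wrist w11
```

```text
[500.91976481  24.67495449  96.01528975] [-2.47790562  1.65602861  6.98686925] [ 0.49987515  1.31697839 -0.26738604] [ 4.42053015e-01  2.11296601e-01 -5.44006248e-01  6.92569403e-04
 -8.16749788e-01  1.37556345e+00]
w11 16.43 [500.9  24.7  96. ] [ 7.889e-01 -6.145e-01 -1.000e-04  7.000e-04] ft [-2.5  1.7  7. ] grip 17.2
```

View pics/w11.png

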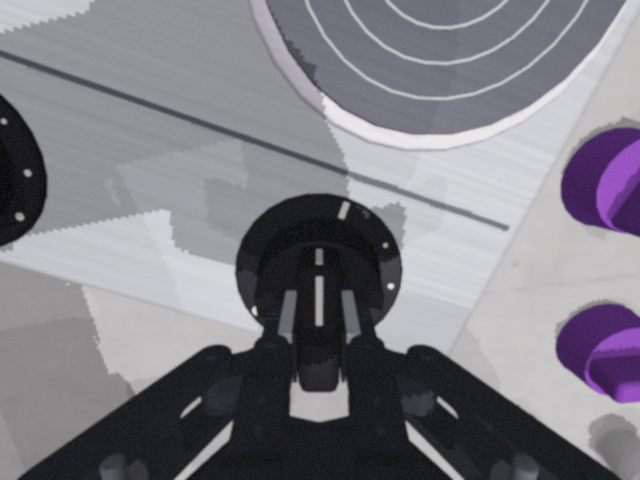

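move_arm:
  motion: [0,0,0,0,0,1.5,0,0,0,0,0,1.5,0,0,-0.0004,0,0,0,0,0,0,0,0,0,0,0,0,0,0,0,0,0,0,0,0,0,0,0,0,0,0,0,0,0,0,0,0,0]

```text
time: 17.15
position: [500.8, 24.7, 96.0]
ee_rot: [0.773, -0.635, -0.0, 0.001]
ft_force: [-2.5, -4.2, 2.8]
grip_width: 17.1
```

move_arm:
  motion: [0,0,0,0,0,0,0,0,0,0,0,0,0,0,0,0,0,0,0,0,0,0,0,0,0,0,0,0,0,0,0,0,0,0,0,0,0,0,0,0,0,0,0,0,0,0,0,0]
  grip: 0.05

```text
time: 17.82
position: [501.5, 25.4, 96.2]
ee_rot: [0.773, -0.635, 0.0, -0.0]
ft_force: [0.4, -0.1, -0.4]
grip_width: 49.8
```

move_arm:
  motion: [0,0,-0.01,0,0,0,0,0,-0.015,0,0,0,0,0,-0.02,0,0,0,0,0,-0.02,0,0,0,0,0,-0.02,0,0,0,0,0,-0.015,0,0,0,0,0,0,0,0,0,0,0,0,0,0,0]

```text
time: 18.48
position: [501.9, 25.6, 197.7]
ee_rot: [0.773, -0.635, 0.001, -0.001]
ft_force: [-0.7, -0.4, -1.0]
grip_width: 50.3
```

```bash
python3 shot.py wrist w12;python3 shot.py scene sc12; python3 shot.py side s12; python3 - <<'E'
from h import *
a=cv2.resize(cv2.imread("pics/sc12.png")[140:290,170:370],(400,300))
b=cv2.resize(cv2.imread("pics/w12.png")[140:320,200:440],(400,300))
c=cv2.resize(cv2.imread("pics/s12.png")[150:300,230:430],(400,300))
e=cv2.resize(cv2.imread("pics/sc12.png"),(400,300))
cv2.imwrite("pics/c18.png",np.vstack([np.hstack([a,b]),np.hstack([c,e])]))
E
```

```text
w12 18.48 [501.9  25.6 197.7] [ 7.727e-01 -6.348e-01  6.000e-04 -1.200e-03] ft [-0.7 -0.4 -1. ] grip 50.3
sc12 18.53 [501.3  25.5 196.6] [ 7.726e-01 -6.348e-01  1.000e-04 -5.000e-04] ft [-0.  -0.2 -0.6] grip 50.2
s12 18.58 [501.   25.3 196. ] [ 7.726e-01 -6.349e-01 -2.000e-04  1.000e-04] ft [-0.4 -0.2 -0.5] grip 50.0
```

View pics/c18.png

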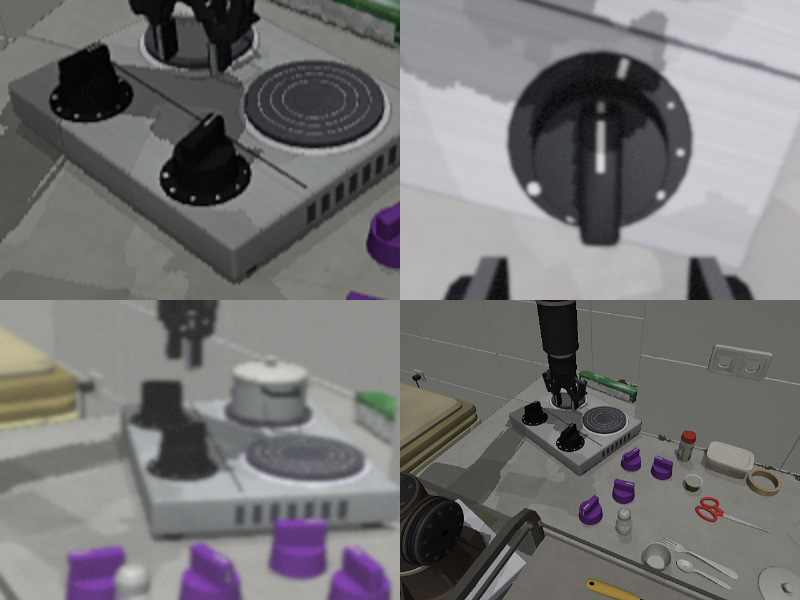

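```bash
python3 -c "
from bench import robot;print(robot.hand_in())"
```

```text
the job is handed in; nothing more can be done
None
```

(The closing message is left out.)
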